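# Post a failed clevis through the sprung flap of the quarantine box

### The arm

A 6-joint arm with a two-finger parallel gripper is mounted at the origin on the work surface. World frame = base frame: x ahead of the robot, y to its left, z up, the work surface at z = 0. Lengths are in m, angles in rad, forces in N, time in s.
With the tool pointing down it reaches from about 0.275 to 0.875 m from the base axis. Payload 12.5 kg.
Tool frame: the origin (TCP) lies at the very end of the fingers, on their centre line; the grasp point (between the pads) lies 19 mm behind it; x points along the fingers, y is the direction in which the jaws open and shut, and the axes are right-handed (so a half turn about x gives the same grasp; the last joint's range is limited). The gripper opens to 85 mm and grips with 20 to 120 N. Pads are 22 mm wide; open, the fingers measure 114 mm over their backs; the gripper's body (76 mm by 85 mm) begins 54 mm behind the grasp point. The pads swing forward as they close: fully open they stand 13 mm farther back than shut.
Start: joints at [-1.212, 0.351, 1.652, -0, 1.139, -0.085], TCP at [0.236, -0.497, 0.231] pointing down, gripper open.
Joint ranges: [-2.75, 2.75], [-0.79, 2.1], [0.01, 2.65], [-1.57, 4.71], [0.07, 3.14], [-2.87, 2.87]. Speed limits (rad/s): [2.22, 2.22, 2.79, 3.14, 3.14, 3.14].

### API

Orientations are given as a 3x3 rotation matrix whose columns are the frame's x, y, z axes.
In Python, from bench import manip gives the robot as it stands. Calls block until the motion is done:
- manip.move_ptp(position, orientation): joint-space move of the TCP to a pose.
- manip.move_l(position, attitude=None, max_speed=0.15): straight line of the TCP; attitude=None keeps the orientation; max_speed is the mean speed in m/s.
- manip.move_j(angles): joint-space move.
- manip.set_gripper(opening, effort=None): opening from 0.0 (shut) to 1.0 (fully open); effort is the grip in N (None keeps the last); returns when the fingers have stopped.
- manip.dwell(seconds).
- manip.inverse_kinematics(position, orientation): joint angles nearest the present ones, or None.
- manip.grab_frame(name): name is "side" or "top" or "wrist"; returns (picture, depth): 420x560x3 uint8, red, green, blue; 420x560 float32, m along the optical axis (not along the pixel's ray), 0 where there is no reading.
- manip.get_calibration(name): a dict with "camera_matrix" (3x3 intrinsics, pixels), "R" (3x3) and "t" (3): a world point X has camera coordinates R X + t. Camera axes: x right, y down, z forward; pixel columns grow to the right and rows downward; lengths in m; the calibration is good to about 2 mm. A picture is of the moment at which its call begins: read the wrist's pose just before it. get_calibration takes no time and is no camera call; for the wrist camera it gives the pose at the moment of the call.
A pose or a line that the arm cannot do raises manip.Unreachable and nothing moves.
- manip.sign_off(): hands the job in, once; it reports no verdict.
Trained networks look in the newest picture that a camera, given by its name, has taken for a name from the list of things; names that differ only in an ending like _2 or _b are one class to them, and where a whole thing is asked for, a point or a joint stands for the part that bears it (a point fixed in the world has none). Each returns a list of dicts, best first, with "confidence" (0 to 1); they miss things now and then, are a little off and sometimes report something else, mostly with a low value. They report only what shows in the picture. A call takes as long as a camera call. They do not tell look-alikes from the thing itself.
- manip.look_for(camera, name): "at" ([x, y, z] in m, in world coordinates, good to about 4 mm: the middle of the surface that is visible of it).
Readings, each from a call of its own:
- manip.current_time(): time.
- manip.current_qpos(): joint angles.
- manip.current_joint_vel(): joint speeds.
- manip.current_joint_torque(): joint torques, N m.
- manip.current_ee_pos(): TCP position.
- manip.current_tcp_rot(): TCP orientation.
- manip.current_force(): force on the tool from outside, world axes, zero at the start.
- manip.current_ft_torque(): the same for the moment, N m.
- manip.current_grip_width(): opening from 0.0 (shut) to 1.0 (fully open).
Only numpy, scipy, OpenCV 4.12 (cv2) and the standard library are available. Lean on these libraries where they do the work, as an engineer would, in place of code of your own. Each camera call takes 0.05 s, during which the arm holds its last target. There are 200 camera calls.

### The job

The steel clevis lying on the granite base of the dial comparator has failed inspection. Put it in the quarantine box by its proper way in: push it along the sill, under the hood and through the sprung one-way flap until it drops inside and the flap has closed behind it. Leave the sound clevises in the tray and everything else on the bench where they are.

Things in the scene. Friction and masses are not known exactly. Their poses are not given: they have to be found in the camera images.
- reject_center (a point): centre (half-way up) of the failed clevis, a plain steel fork lying flat on the granite: 64 mm long (x), 38 mm wide (y), 30 mm high (z), about 0.45 kg. A solid 26 mm block at its -x end, two 15 mm ears with an 8 mm gap between them and rounded ends at +x; its sides are flat and parallel. Its centre of mass is 3 mm from this point towards the block
- quarantine_box: grey sheet-steel quarantine box bolted to the bench, closed on all sides, with a clear window as its lid. Origin at bench level, on the centre line, under the throat; +x points into the box, +y to the left when facing it, z up. Housing: x 0 to 200 mm, y -120 to 120 mm (bolting flanges to 138 mm), 181 mm high. Floor inside 4 mm above the bench
- sill_mid (a point): point on the top face of the flat steel sill that leads to the throat, on its centre line, 115 mm in front of the throat, in the open; axes as the box. The sill's top is 75 mm above the bench; it runs from 165 mm in front of the throat to 3 mm inside it and is 124 mm wide between side lips that stand 5 mm above it
- throat (a point): middle of the throat's lower edge, on the sill's top face; axes as the box. The opening is 123 mm wide, 72 mm high. Sill end 3 mm further in; from there a steel ramp drops at 51 degrees to the box's floor, so a part tips in once its centre of mass is past the sill's end
- flap (a joint): angle in rad of the sprung steel flap that closes the throat: 0 shut on its stop, growing as its lower edge swings into the box, at most 1.35; it cannot swing outwards and springs shut when freed. Hinge along the box's y, 6 mm inside the throat, 70 mm above the sill; plate 114 mm wide, reaching to 3 mm above the sill. 0.4 to 1.3 N at its lower edge opens it; a 30 mm high part needs about 1 rad
- comparator: dial comparator stand, fixed: a black granite base 200 mm (x) by 280 mm (y), its top face 50 mm above the bench, origin at bench level under its centre. A 26 mm steel column 275 mm high stands on it at x = 75, y = -115 mm; from it at 235 mm an arm runs along +y to y = 12 mm and carries a dial indicator (55 mm wide, down to 102 mm above the bench) at x = 75, y = 5 mm
- vblock: dark steel V-block 60 x 42 x 35 mm on the granite, next to the failed clevis; origin under its centre; stays
- good_a: a sound clevis, same as the failed one but lying in the blue tray (170 x 130 x 30 mm) on the bench behind the comparator; stays
- good_b: the other sound clevis in the blue tray; stays
- caliper: steel vernier caliper, 235 mm long, lying flat on the bench at the far side, to the right of the box; stays
- oilcan: blue oil can, 92 mm across, 200 mm high with its spout, standing on the bench at the right; stays
- wrench: adjustable wrench, 265 mm long, lying on the bench to the left of the box; stays
- bushing: copper bushing, 38 mm across, 35 mm high, standing on the bench in front of the robot; stays
- hood_edge (a point): middle of the lower front edge of the clear hood, 3 mm thick, that covers the last 40 mm of the sill before the throat: 40 mm in front of the throat, 72 mm above the sill; axes as the box. It rests on full-height cheeks 123 mm apart
Things that resemble listed ones, but are neither listed nor needed, are in the scene too. Leave any pink look-alike of the part that bears reject_center alone.

How it is judged:
By the outcome, as a careful person would: the job done as asked, in the order asked, and still so for the second after the job is handed in, with the robot touching nothing.
It also fails if it takes over 54 s, if anything falls off the work surface, if the arm or the gripper's body presses on something with over 40 N, if the wrist force passes 120 N, or if a joint passes its speed limit or range.

## Working session

There is one attempt and no reset: what is moved stays moved. The work goes in short steps, each a Python script; the robot and the scene stay as the last script left them, time stands still between calls to the robot, and variables do not carry over. Pictures are saved under pics/ and viewed, about 8 in all and at most 12, crops included, and the job is handed in when it is done.

```bash
mkdir -p pics; ls
cat > h.py <<'E'
import numpy as np, cv2
from bench import manip as m
def grab(name,fn=None):
    c=m.get_calibration(name); p,d=m.grab_frame(name)
    if fn: cv2.imwrite('pics/'+fn,p[:,:,::-1])
    K,R,t=[np.array(c[k],float) for k in('camera_matrix','R','t')]
    v,u=np.mgrid[0:d.shape[0],0:d.shape[1]]
    X=np.stack([(u-K[0,2])/K[0,0]*d,(v-K[1,2])/K[1,1]*d,d],-1)
    W=(X-t.ravel())@R
    W[d==0]=np.nan
    return p,d,W,(K,R,t.ravel())
E
python3 - <<'E'
from h import *
np.set_printoptions(precision=3,suppress=True)
for n in('top','side'):
    p,d,W,c=grab(n,n+'0.png'); np.savez(n+'0.npz',p=p,d=d,W=W,K=c[0],R=c[1],t=c[2])
    for o in ('reject_center','quarantine_box','sill_mid','throat','hood_edge','comparator','vblock','good_a'):
        for r in m.look_for(n,o)[:4]:
            X=np.array(r['at']); q=c[0]@(c[1]@X+c[2]); print(n,o,X,round(r['confidence'],2),(q[:2]/q[2]).round())
print(m.current_time())
E
```

```text
pics
top reject_center [ 0.615 -0.065  0.028] 0.73 [305. 209.]
top reject_center [ 0.514 -0.057  0.032] 0.6 [302. 235.]
top reject_center [ 0.471 -0.209  0.073] 0.44 [345. 246.]
top quarantine_box [0.577 0.267 0.179] 0.79 [208. 207.]
top quarantine_box [ 0.452 -0.291  0.077] 0.73 [369. 251.]
top sill_mid [0.576 0.265 0.175] 0.77 [209. 208.]
top sill_mid [ 0.477 -0.529  0.096] 0.45 [438. 245.]
top throat [0.575 0.265 0.185] 0.7 [208. 208.]
top hood_edge [0.576 0.263 0.184] 0.6 [209. 207.]
top comparator [ 0.516 -0.315  0.05 ] 0.83 [374. 235.]
top vblock [ 0.451 -0.293  0.08 ] 0.62 [369. 252.]
top vblock [ 0.474 -0.211  0.077] 0.53 [346. 245.]
top good_a [ 0.676 -0.234  0.029] 0.76 [350. 193.]
top good_a [ 0.743 -0.237  0.033] 0.69 [351. 176.]
side reject_center [ 0.508 -0.064  0.026] 0.78 [254. 251.]
side reject_center [ 0.618 -0.07   0.031] 0.75 [291. 248.]
side reject_center [ 0.48  -0.224  0.078] 0.59 [248. 281.]
side quarantine_box [0.588 0.221 0.15 ] 0.78 [269. 159.]
side sill_mid [0.59  0.22  0.153] 0.88 [270. 158.]
side sill_mid [ 0.767 -0.008  0.005] 0.34 [336. 235.]
side throat [0.587 0.218 0.145] 0.65 [269. 161.]
side hood_edge [0.584 0.22  0.15 ] 0.62 [268. 159.]
side comparator [ 0.509 -0.375  0.051] 0.9 [265. 336.]
side comparator [0.583 0.222 0.155] 0.24 [268. 157.]
side vblock [ 0.458 -0.301  0.078] 0.57 [241. 306.]
side vblock [ 0.48  -0.218  0.077] 0.45 [247. 280.]
side good_a [ 0.742 -0.244  0.034] 0.81 [347. 289.]
side good_a [ 0.491 -0.555  0.101] 0.64 [266. 397.]
side good_a [ 0.678 -0.239  0.028] 0.54 [323. 291.]
0.9
```

Run:
```python
import cv2
a=cv2.imread('pics/top0.png')
cv2.imwrite('pics/c1.png',cv2.resize(a[150:300,180:450],(800,444),interpolation=cv2.INTER_CUBIC))
```

```text
(no output)
```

View pics/c1.png

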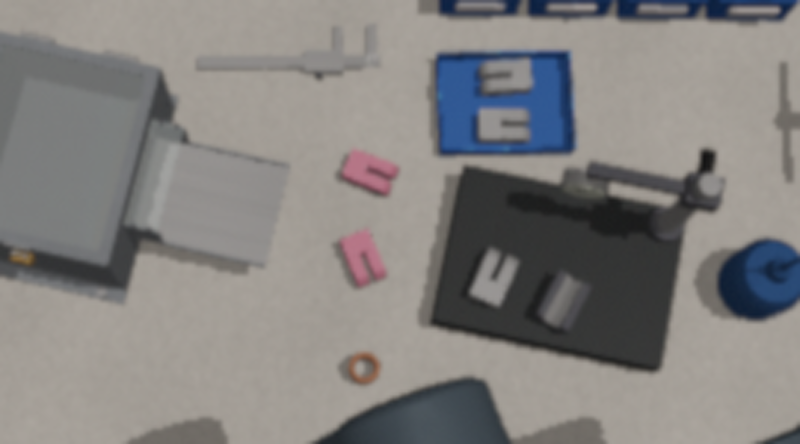

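View pics/side0.png

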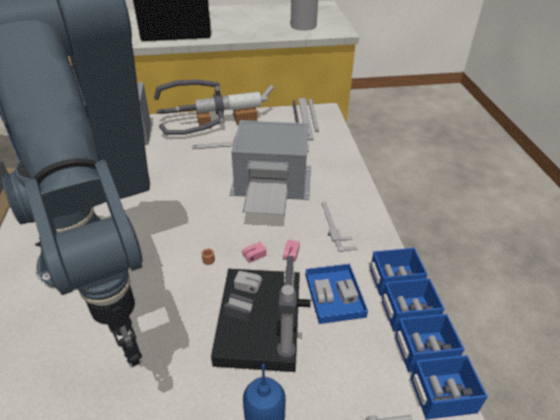

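The picture shows five grey/pink candidates: the grey fork on the granite at full-image (347,243), pink look-alikes at (304,208) and (302,237), and the sound ones in the tray at (350,176) and (350,192). My choice is the grey one on the granite, next to the V-block at (369,251). The sill runs left into the box, with the hood at about (235,212).

Run:
```python
import numpy as np,cv2
np.set_printoptions(precision=4,suppress=True)
z=np.load('top0.npz');W=z['W'];p=z['p'];print('campos',-z['R'].T@z['t'])
def rect(x0,x1,y0,y1,z0,z1,n):
    M=(W[...,0]>x0)&(W[...,0]<x1)&(W[...,1]>y0)&(W[...,1]<y1)&(W[...,2]>z0)&(W[...,2]<z1)
    k,l,s,c=cv2.connectedComponentsWithStats(M.astype(np.uint8),connectivity=4)
    if k<2: print(n,'none');return
    i=1+np.argmax(s[1:,4]);P=W[l==i];r=cv2.minAreaRect((P[:,:2]*1000).astype(np.float32))
    print(n,len(P),'med',np.median(P,0),'rect',r); print(cv2.boxPoints(r))
rect(.40,.56,-.26,-.15,.072,.092,'clevis')
rect(.35,.55,-.36,-.24,.072,.1,'vblock')
rect(.3,.8,0,.25,.068,.0775,'sill')
rect(.3,.8,0,.45,.172,.192,'boxtop')
rect(.3,.8,0,.25,.142,.16,'hood')
rect(.3,.8,-.55,-.1,.042,.058,'granite')
```

```text
campos [ 0.182  -0.0161  1.8567]
clevis 163 med [ 0.474  -0.2104  0.0807] rect ((479.70758056640625, -212.48191833496094), (38.050636291503906, 62.37097930908203), 66.97046661376953)
[[ 443.5647 -217.791 ]
 [ 500.9649 -242.1909]
 [ 515.8505 -207.1728]
 [ 458.4503 -182.7729]]
vblock 92 med [ 0.4567 -0.2838  0.0827] rect ((456.70648193359375, -284.8587341308594), (21.757442474365234, 61.38264465332031), 61.560951232910156)
[[ 424.5382 -279.8087]
 [ 478.5134 -309.0406]
 [ 488.8748 -289.9088]
 [ 434.8996 -260.6769]]
sill 356 med [0.5437 0.082  0.0741] rect ((560.5833129882812, 98.63350677490234), (104.18744659423828, 130.64590454101562), 77.9168930053711)
[[485.8028  61.368 ]
 [613.5543  34.0198]
 [635.3638 135.899 ]
 [507.6124 163.2472]]
boxtop 4022 med [0.6027 0.3064 0.1801] rect ((607.0116577148438, 306.49847412109375), (203.33258056640625, 250.2294158935547), 78.28707885742188)
[[463.8631 232.3485]
 [708.882  181.5499]
 [750.1602 380.6485]
 [505.1413 431.4471]]
hood 449 med [0.5784 0.1912 0.1502] rect ((577.8939819335938, 190.1671142578125), (41.76485824584961, 146.56729125976562), 77.82212829589844)
[[501.8543 185.2136]
 [645.1235 154.2956]
 [653.9337 195.1207]
 [510.6645 226.0386]]
granite 3411 med [ 0.5017 -0.2979  0.0505] rect ((500.5443115234375, -296.67413330078125), (280.1153564453125, 202.30746459960938), 78.6133041381836)
[[ 373.73   -414.0043]
 [ 572.0555 -453.9458]
 [ 627.3586 -179.344 ]
 [ 429.0331 -139.4024]]
```

```bash
cat >> h.py <<'E'
def rot(x,y):
    x=np.array(x,float);y=np.array(y,float);return np.stack([x,y,np.cross(x,y)],1)
def down(a,s=1):  # jaws along direction at yaw a
    return rot([0,0,-1],[s*np.cos(a),s*np.sin(a),0])
BY=np.radians(78.1); XB=np.array([np.cos(BY),np.sin(BY),0]); YB=np.array([-np.sin(BY),np.cos(BY),0])
TH=np.array([.584,.209,.075])
def bx(x,y=0,z=0): return TH+x*XB+y*YB+np.array([0,0,z])
def tilt(t,s=1): return rot(np.sin(t)*XB-np.array([0,0,np.cos(t)]),s*YB)
E
python3 - <<'E'
from h import *
np.set_printoptions(precision=2,suppress=True)
cy=np.radians(67)
for s in(1,-1):
    print('pick',s,m.inverse_kinematics([.475,-.2105,.055],down(cy,s)),m.inverse_kinematics([.475,-.2105,.22],down(cy,s)))
    print('place',s,m.inverse_kinematics(bx(-.11,0,.006),down(BY+np.pi/2,s)))
    for t in(45,50): print('push',t,s,[m.inverse_kinematics(bx(x,0,.012),tilt(np.radians(t),s)) for x in(-.17,-.01)])
m.set_gripper(.75,60)
m.move_ptp([.475-.0,-.2105,.22],down(cy,1) if m.inverse_kinematics([.475,-.2105,.22],down(cy,1)) is not None else down(cy,-1))
p,d,W,c=grab('wrist','w1.png'); np.savez('w1.npz',p=p,W=W)
print(m.look_for('wrist','reject_center')[:3],m.current_time(),m.current_qpos())
M=(W[...,2]>.072)&(W[...,2]<.092)&(np.abs(W[...,0]-.48)<.07)&(np.abs(W[...,1]+.2125)<.05)
k,l,s,_=cv2.connectedComponentsWithStats(M.astype(np.uint8));i=1+np.argmax(s[1:,4]);P=W[l==i]
print(len(P),np.median(P,0),cv2.minAreaRect((P[:,:2]*1000).astype(np.float32)))
E
```

```text
pick 1 [-0.51  0.55  1.86 -0.    0.73 -1.68] [-0.51  0.31  1.74 -0.    1.09 -1.68]
place 1 [ 0.1   0.58  1.71 -0.    0.85 -2.84]
push 45 1 [array([-0.36,  0.65,  1.84,  0.94,  1.05,  2.33]), array([-0.06,  0.67,  1.8 ,  1.1 ,  0.9 ,  2.47])]
push 50 1 [array([-0.39,  0.68,  1.84,  1.  ,  1.11,  2.26]), array([-0.08,  0.69,  1.81,  1.19,  0.96,  2.37])]
pick -1 [-0.51  0.55  1.86 -0.    0.73  1.47] [-0.51  0.31  1.74 -0.    1.09  1.47]
place -1 [ 0.1   0.58  1.71 -0.    0.85  0.3 ]
push 45 -1 [array([-0.36,  0.65,  1.84,  0.94,  1.05, -0.81]), array([-0.06,  0.67,  1.8 ,  1.1 ,  0.9 , -0.67])]
push 50 -1 [array([-0.39,  0.68,  1.84,  1.  ,  1.11, -0.88]), array([-0.08,  0.69,  1.81,  1.19,  0.96, -0.77])]
[{'at': [0.5129, -0.0597, 0.0298], 'confidence': 0.82}, {'at': [0.6137, -0.0616, 0.0311], 'confidence': 0.68}, {'at': [0.4745, -0.2072, 0.0767], 'confidence': 0.59}] 2.7667 [-0.51  0.31  1.74 -0.    1.09 -1.68]
2466 [ 0.47 -0.21  0.08] ((479.3931884765625, -212.0723419189453), (38.01652526855469, 62.349361419677734), 66.33982849121094)
```

View pics/w1.png

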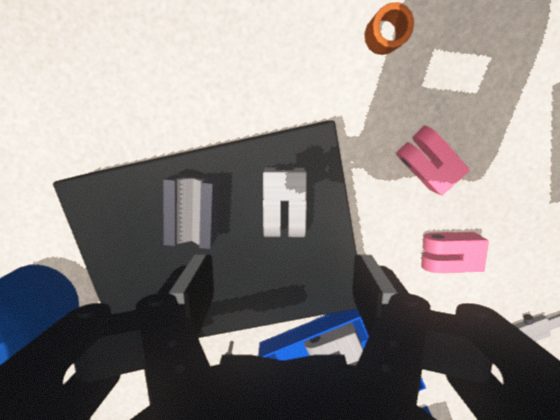

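The close view shows the grey fork at (285,202) beside the V-block at (188,212), and the two pink look-alikes off the granite at (432,160) and (455,252). That confirms the choice, so I'll pick it up with the jaws turned so the ears lead.

Run:
```python
from h import *
np.set_printoptions(precision=3,suppress=True)
c=m.get_calibration('wrist');R=np.array(c['R']);t=np.array(c['t']).ravel()
T=np.array(m.current_tcp_rot());print('cam in tool',T.T@(-R.T@t-np.array(m.current_ee_pos())))
cy=np.radians(66.6); g=np.array([.4794,-.2121,0])-.005*np.array([np.sin(cy),-np.cos(cy),0])
D=down(cy,-1)
m.move_ptp(g+[0,0,.16],D)
m.move_l(g+[0,0,.054],max_speed=.1)
print(m.current_force())
m.set_gripper(0,60); print('w',m.current_grip_width(),m.current_force())
m.move_l(g+[0,0,.20],max_speed=.15)
print('w',m.current_grip_width(),m.current_force(),m.current_time())
P=down(BY+np.pi/2,-1)
m.move_ptp(bx(-.12,0,.12),P)
p,d,W,c=grab('wrist','w2.png');np.savez('w2.npz',p=p,W=W)
print('w',m.current_grip_width(),m.current_time())
B=(W-TH); X=B@XB;Y=B@YB;Z=B[...,2]
for lo,hi,n in((-.004,.003,'sill'),(.070,.08,'hood')):
    M=(Z>lo)&(Z<hi)&(X>-.2)&(X<.05)&(np.abs(Y)<.09)
    q=np.stack([X[M],Y[M]],1)*1000; print(n,M.sum(),np.median(Z[M]) if M.any() else 0, cv2.minAreaRect(q.astype(np.float32)) if M.any() else 0)
```

```text
cam in tool [-0.142 -0.    -0.067]
[-0.591 -0.331 -0.118]
w 0.4340254455071104 [-1.061  1.915  5.655]
w 0.43488300544967284 [ 1.054 -0.148 -6.486] 8.1083
w 0.43227606445853595 9.35
sill 19849 -0.0007936531389483442 ((-81.73297119140625, -11.391273498535156), (154.7469024658203, 165.43002319335938), 89.68106079101562)
hood 22237 0.07426637580717062 ((-18.80571937561035, 0.14734649658203125), (179.71031188964844, 40.91239929199219), 89.75273895263672)
```

View pics/w2.png

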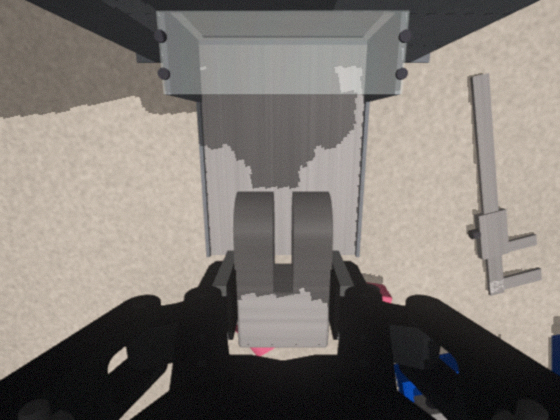

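The wrist view shows the fork held square, ears at (255,230) and (312,230) pointing at the hood, centred between the lips at x=203 and x=365. Next I'll place it, retreat and push.

Run:
```python
from h import *
np.set_printoptions(precision=3,suppress=True)
m.move_l(bx(-.115,0,.03),max_speed=.12)
m.move_l(bx(-.115,0,.0042),max_speed=.04); print(m.current_force())
m.set_gripper(.75); print('w',m.current_grip_width())
m.move_l(bx(-.115,0,.13),max_speed=.15)
m.set_gripper(0,40)
A=tilt(np.radians(50),-1)
m.move_ptp(bx(-.21,0,.09),A)
m.move_l(bx(-.185,0,.0135),max_speed=.1)
p,d,W,c=grab('wrist','w3.png'); B=W-TH;X=B@XB;Y=B@YB;Z=B[...,2]
M=(Z>.024)&(Z<.036)&(np.abs(X+.11)<.05)&(np.abs(Y)<.04)
print(M.sum(),cv2.minAreaRect((np.stack([X[M],Y[M]],1)*1000).astype(np.float32)),m.current_force(),m.current_time())
```

```text
[-7.544 -1.035  7.626]
w 0.7497784959833189
4588 ((-111.5547866821289, 0.8349323272705078), (38.03937911987305, 59.9796257019043), 89.96649169921875) [-1.057  0.071 -0.664] 15.0333
```

View pics/w3.png

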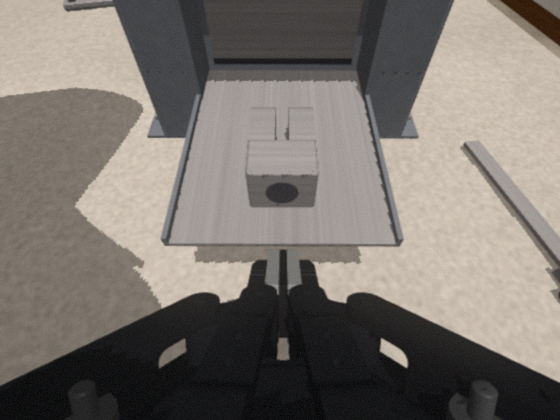

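The fork lies square on the sill, block face at (282,190), fingers at (282,270) on the same line, flap shut behind. I'll push in stages.

Run:
```python
from h import *
np.set_printoptions(precision=3,suppress=True)
y=.0005
for x,v in((-.12,.07),(-.08,.06),(-.055,.05),(-.04,.04),):
    m.move_l(bx(x,y,.0135),max_speed=v); print(x,m.current_force(),m.current_time())
grab('wrist','w4.png')
```

```text
-0.12 [ 0.613 -0.526 -0.044] 16.1083
-0.08 [1.047 0.407 0.269] 16.925
-0.055 [1.035 0.548 0.863] 17.575
-0.04 [-0.064  0.267 -0.839] 18.1
```

View pics/w4.png

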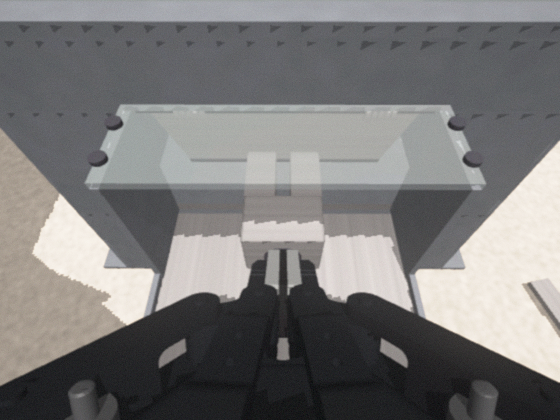

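The fork is square under the hood, ears at (260,170) and (305,170) entering the throat, block at (283,240). I'll continue the push past the tipping point.

Run:
```python
from h import *
np.set_printoptions(precision=3,suppress=True)
for x in(-.032,-.026,-.020,-.014):
    m.move_l(bx(x,.0005,.0135),max_speed=.04); print(x,m.current_force(),m.current_time())
m.dwell(.4); grab('wrist','w5.png')
```

```text
-0.032 [0.435 0.09  1.061] 18.5
-0.026 [-0.072 -0.134  0.112] 18.8
-0.02 [-0.34  -1.08  -0.024] 19.1
-0.014 [-0.393  0.077  0.542] 19.4
```

View pics/w5.png

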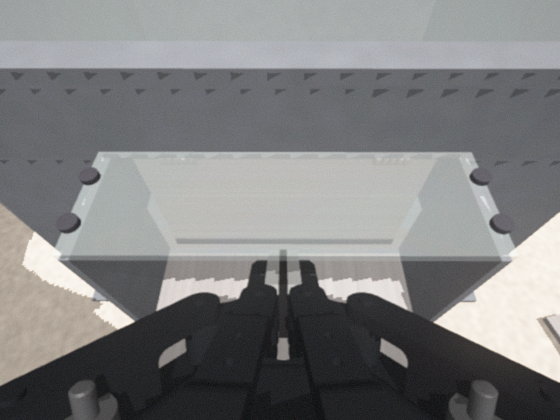

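The sill under the hood is empty and the flap's lower edge at (285,240) looks shut. I'll withdraw and check inside.

Run:
```python
from h import *
np.set_printoptions(precision=3,suppress=True)
m.move_l(bx(-.19,0,.0135),max_speed=.15)
m.move_l(bx(-.21,0,.12),max_speed=.15)
p,d,W,c=grab('wrist','w6.png')
m.move_ptp(bx(.06,0,.37),down(BY+np.pi/2,-1))
q,_,W2,_=grab('wrist')
for r in m.look_for('wrist','reject_center')[:3]: X=np.array(r['at'])-TH; print(r,X@XB,X@YB)
B=W-TH;X=B@XB;Y=B@YB;Z=B[...,2]
M=(np.abs(Y)<.05)&(Z>.004)&(Z<.05)&(X>-.03)&(X<.1); print('flap depth x',M.sum(),np.percentile(X[M],[5,50,95]) if M.any() else 0)
cv2.imwrite('pics/f.png',np.hstack([cv2.resize(a,(400,300)) for a in(p,q)])[:,:,::-1])
t,_,_,_=grab('top'); old=cv2.imread('pics/top0.png')[:,:,::-1]
cv2.imwrite('pics/t.png',np.vstack([cv2.resize(a[150:300,180:450],(500,278)) for a in(old,t)])[:,:,::-1])
print(m.current_force(),m.current_time())
```

```text
flap depth x 2096 [0.004 0.005 0.006]
[-0.409 -0.125 -0.492] 23.675
```

View pics/f.png

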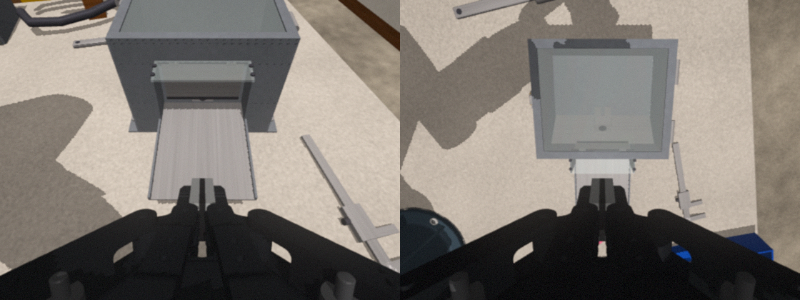

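View pics/t.png

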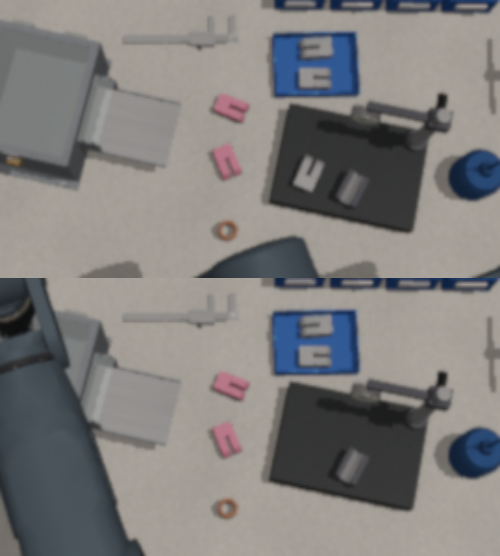

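Run:
```python
from h import *
p,d,W,c=grab('wrist'); a=p[40:230,160:400]
a=cv2.createCLAHE(3,(4,4)).apply(cv2.cvtColor(a,cv2.COLOR_RGB2GRAY))
cv2.imwrite('pics/in.png',cv2.resize(a,(720,570),interpolation=cv2.INTER_CUBIC))
```

```text
(no output)
```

View pics/in.png

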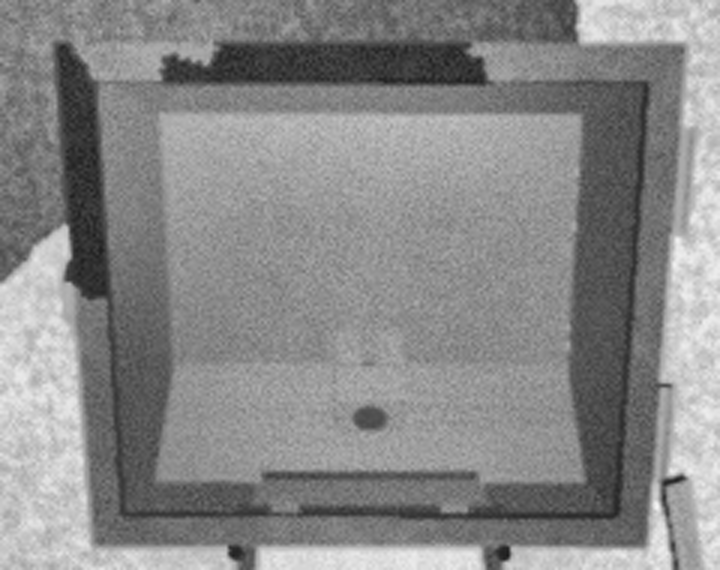

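The window shows the fork inside, ears on the floor at (370,345) and its drilled block end at (370,418) leaning on the ramp. It is clear of the flap edge at (370,475).

```bash
python3 -c "
from h import *
print(m.current_time(),m.sign_off())"
```

```text
the job is handed in; nothing more can be done
23.725 None
```

The failed clevis is in the quarantine box, and I handed the job in at 23.7 s of the 54 s allowed. I lifted it from the granite, set it on the sill ears first, let go, and pushed it with closed, tilted fingers under the hood and through the flap.

**Flap:** depth readings put its plate 4–6 mm inside the throat, right at its shut position.

**Clevis:** through the window it shows at the foot of the ramp, ears on the floor. Its block end still leans on the ramp, clear of the flap, so it is not lying flat.

**Other items:** before-and-after top views show the tray clevises, V-block, pink look-alikes, bushing, caliper, comparator and oil can unmoved. I did not compare the wrench. The arm covered part of the box in that last top view.

**Forces:** the readings I took stayed below about 11 N. The robot was in free air at the end.

**Check that failed:** the detection network did not find the clevis through the window, so its position inside rests on the enhanced image alone.

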